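# Hold a sprung facing strip against the knocking-up fence for the fastener

## Task

The beech facing strip is being mounted on the two spring buffers of the knocking-up fence, and a colleague is waiting to do up its screws from behind. Take the black spring clamp off the bare right-hand end of the fence and clip it over strip and fence together at the left-hand buffer, so that it pinches the strip there, and let go of the clamp. Then act as the third hand: press the strip's free right-hand end squarely in at the right-hand buffer with a steady, gentle push of about 10 N, until the strip stands about parallel to the fence, and finish while still holding that push (do not let go or back away); leave the leather weight, the dropper bottle and the petri dish where they are.

Things in the scene. Friction and masses are not known exactly. Their poses are not given: they have to be found in the camera images.
- fence: Knocking-up board, fixed: plywood base 15 mm high (x -90 to 30, y -210 to 120 mm) with an upright aluminium fence (x 0 to 5, y -200 to 110 mm, top 55 mm above the desk; 4 mm high foot flange behind it to x = 25). Origin: on the desk, in the plane of the fence's front face, below the middle of the strip's place. x points from the robot's side through the fence, y along it to the robot's left.
- buffer_left_face (a point): Middle of the face of the left-hand spring buffer, a black rubber disc 18 mm across, at y = +65 mm of the fence frame, 35 mm above the desk; its face is 10 mm in front of the fence when free.
- buffer_right_face (a point): The same of the right-hand spring buffer, at y = -65 mm of the fence frame, 35 mm above the desk. The strip hides the buffers from the robot's side.
- buffer_left (a joint): How far the left buffer is pushed in towards the fence: 0 free, 0.007 m bottomed; the spring gives 2.5 N per mm.
- buffer_right (a joint): How far the right buffer is pushed in towards the fence: 0 free, 0.007 m bottomed; the spring gives 2.5 N per mm (10 N at 0.004 m).
- strip_center (a point): Centre of the loose beech facing strip, 10 (x) x 200 (y) x 40 mm high (z), about 90 g; it slides easily on the base. It stands on edge on the base, at first 0.5 to 2.5 mm in front of the free buffers, nearly parallel to the fence and within 5 mm of its place lengthwise; its top is level with the fence's top.
- clamp_pivot (a point): Middle of the hinge pin of the spring clamp: two black levers 22 mm wide with orange grips and orange jaw pads, 70 g. At first parked jaws down on the right end of the fence, pin 11 to 17 mm above the fence's top. x: pinching direction (tilts as it opens, with the rear lever), y: along the pin. Jaw pads 36 to 46 mm below the pin; an edge can enter up to 10 mm below the pin.
- clamp_jaw (a joint): Opening angle of the clamp: 0 as parked, about 0.4 when clipped over strip, buffer and fence (it then pinches with about 10 N), 0.99 fully squeezed. Released, it springs shut.
- clamp_grip (a point): Point midway between the clamp's handles as parked, 34 mm above the pin (handle tops are 44 mm above it): grip here from above, fingers closing along the clamp's x. Parked, the handles are 66 mm over their tops. Squeezing them together opens the jaws, needs at most 20 N, and ends at a stop: handles upright and parallel, 17 mm over all, jaws 39 mm apart (5 mm as parked).
- weight_center (a point): Centre of the brown leather-covered press weight, 45 x 65 x 34 mm, on the desk just right of the board. Bystander.
- bottle_center (a point): Point half-way up the brown dropper bottle, 32 mm across and 105 mm high, standing on the desk left of the board. Bystander.
- dish_center (a point): Centre of the petri dish with paper fragments, 60 mm across and 14 mm high, on the desk left of the board. Bystander.

How it is judged:
On the way:
1. the clamp is clipped over strip and fence at the left-hand buffer and let go (contact force between clamp and strip above 4 N and contact force between clamp and fence above 4 N and y of clamp_pivot in the frame of fence between 0.045 and 0.085 m and contact force between the fingers and clamp below 0.2 N), for 0.2 s.
At the end, for the whole second after the job is handed in: Through the last second: clamp, let go, pinches strip and fence within 20 mm of the left buffer; fingers press the strip onto the right buffer with 5 to 15 N; strip upright (0.06 rad) on the base, parallel to the fence within 0.025 rad, within 15 mm lengthwise, still (all of step 1 and contact force between the arm and clamp below 0.2 N and contact force between the fingers and strip above 4 N and contact force between strip and buffer_right between 5 and 15 N and angle between the y axis of strip_center and the y axis of fence, either way round below 0.025 rad and angle between strip_center's own z axis and vertical below 0.06 rad and y of strip_center in the frame of fence between -0.015 and 0.015 m and z of strip_center in the frame of fence below 0.039 m and linear speed of strip below 0.01 m/s); the arm keeps its last pose, push and grip.
It fails at once if the strip's right-hand end is rammed in (more than 25 N on its buffer) (contact force between strip and buffer_right above 25 N).
It fails at once if the leather weight is moved by more than 15 mm (distance of weight_center from where it was at the start of the episode above 0.015 m).
It fails at once if the dropper bottle is moved by more than 15 mm (distance of bottle_center from where it was at the start of the episode above 0.015 m).
It fails at once if the petri dish is moved by more than 15 mm (distance of dish_center from where it was at the start of the episode above 0.015 m).
It also fails if it takes over 54 s, if anything falls off the work surface, if the arm or the gripper's body presses on something with over 40 N, if the wrist force passes 120 N, or if a joint passes its speed limit or range.

## Robot

A 6-joint arm with a two-finger parallel gripper is mounted at the origin on a cart in front of the work surface, level with it; the furniture and walls round the work are solid. World frame = base frame: x ahead of the robot, y to its left, z up, the work surface at z = 0. Lengths are in m, angles in rad, forces in N, time in s.
With the tool pointing down it reaches from about 0.3 to 0.775 m from the base axis. Payload 14.6 kg.
Tool frame: the origin (TCP) lies at the very end of the fingers, on their centre line; the grasp point (between the pads) lies 19 mm behind it; z points along the fingers, y is the line along which they close (so a half turn about z gives the same grasp; the last joint's range is limited). The gripper opens to 94 mm and grips with 3 to 60 N. Pads are 16 mm wide; open, the fingers measure 119 mm over their backs; the gripper's body (75 mm by 177 mm) begins 78 mm behind the grasp point.
Start: joints at [1.072, 0.3, 1.521, -0, 1.321, -0.067], TCP at [0.23, 0.5, 0.185] pointing down, gripper open.
Joint ranges: [-3.03, 3.03], [-0.79, 2.21], [0.23, 2.52], [-1.04, 4.18], [0, 3.07], [-2.55, 2.55]. Speed limits (rad/s): [2.22, 2.22, 2.57, 3.14, 3.14, 3.14].

## Interface

Orientations are given as [roll, pitch, yaw] about the fixed x, y, z axes, in that order (R = Rz(yaw) Ry(pitch) Rx(roll)).
In Python, from station import ctrl gives the robot as it stands.
- The arm moves only by the tool carry_out, never from a script. Its argument "motion" is text: rows parted by semicolons, each of 7 numbers parted by spaces: the shift along the world's x, y, z in m, then the turn, a rotation vector about the world's x, y, z in degrees, then the closure in counts, from 0 (fully open) to 255 (shut). In form: dx dy dz wx wy wz hand; .... A call has 1 to 20 rows; each row shifts and turns the commanded pose from where the row before left it; what a row does not reach is not made up. A row lasts 1/12 s, in which the tool goes at most 41.7 mm and 7.16 degrees, less where a joint would pass 70% of its speed; a pose out of reach is approached as far as the arm can. A call is refused whole if a number of a shift passes 0.0417 or a number of a turn 7.16, either way. A call with a gripper value outside its range is refused whole. The fingers move at their own pace and stop on an object; "grip_force" is the grip in N (left out, the last holds). Time passes only in rows, so rows that do not move let the fingers close. It gives the time, the measured TCP pose, the force, the opening and the grip force at its end, in the units of the state.
- ctrl.get_obs(): the state, without advancing time (a new reading comes with each control period).
- ctrl.camera(name): name is "side" or "top"; returns a dict with "pixels" (384x512x3 uint8, red, green, blue), "range_z" (384x512 float32, m along the optical axis (not along the pixel's ray), 0 where there is no reading), "K" (3x3 intrinsics, pixels), "position" and "attitude" of the camera in the world. Camera axes: x right, y up, looking along -z (the intrinsics and any distortion apply to the point x, -y, -z); pixel columns grow to the right and rows downward; lengths in m; the calibration is good to about 2 mm. A picture is of the moment at which its call begins.
- ctrl.hand_in(): hands the job in; it is judged then, once.
The state is a dict: "time_s": time; "qpos": joint angles; "joint_vel": joint speeds; "tau": joint torques, N m; "ee_pos": TCP position; "eef_rot": TCP orientation; "force": force on the tool from outside, world axes, zero at the start; "moment": the same for the moment, N m; "grip_width": finger opening in m; "grip_force": force on a finger pad.
Only numpy, scipy, OpenCV 4.12 (cv2) and the standard library are available. Lean on these libraries where they do the work, as an engineer would, in place of code of your own. Each camera call takes 0.05 s, during which the arm holds its last target. There are 200 camera calls.

## Working session

There is one attempt and no reset: what is moved stays moved. The work goes in short steps, Python scripts to look and compute and a tool call to move; the robot and the scene stay as the last step left them, time stands still between calls to the robot, and variables do not carry over. Pictures are saved under pics/ and viewed, at most 10 in all, crops included, and the job is handed in when it is done.

Besides the shell and the picture viewer there is one more tool, called after "Request:" as a command line: name --argument value ..., lists and objects as JSON in quotes. carry_out: Moves the arm, as the interface text tells. Its arguments: {"type":"object","properties":{"motion":{"type":"string"},"grip_force":{"type":"number"}},"required":["motion"]}

```bash
mkdir -p pics
cat > h.py <<'E'
import numpy as np, cv2
from station import ctrl
from scipy.spatial.transform import Rotation as R
def att(c):
    a=np.array(c["attitude"],float)
    if a.shape==(3,3): return a
    return (R.from_euler('xyz',a) if a.size==3 else R.from_quat(a)).as_matrix()
def cloud(c):
    z=c["range_z"]; K=c["K"]; v,u=np.mgrid[:z.shape[0],:z.shape[1]]
    p=np.stack([(u-K[0,2])/K[0,0]*z,-(v-K[1,2])/K[1,1]*z,-z],-1)
    P=p@att(c).T+np.array(c["position"]); P[z==0]=np.nan
    return P
E
python3 - <<'E'
from h import *
o=ctrl.get_obs(); print({k:np.round(v,3) for k,v in o.items()})
ims=[]
for n in("side","top"):
    c=ctrl.camera(n); print(n,c["K"],c["position"],c["attitude"],[k for k in c])
    cv2.imwrite(f"pics/{n}0.png",cv2.resize(c["pixels"][:,:,::-1],(768,576)))
    np.savez(f"{n}0.npz",P=cloud(c),rgb=c["pixels"])
E
```

```text
{'time_s': np.float64(0.0), 'qpos': array([ 1.072,  0.3  ,  1.522, -0.   ,  1.321, -0.067]), 'joint_vel': array([-0.001, -0.001,  0.001,  0.001,  0.001,  0.002]), 'tau': array([-2.0000e-03, -5.3181e+01, -3.5274e+01,  7.1000e-02,  2.4000e-02,
       -0.0000e+00]), 'ee_pos': array([0.23 , 0.499, 0.185]), 'eef_rot': array([-3.14, -0.  ,  2.71]), 'force': array([-0.519, -0.814,  0.078]), 'moment': array([-0.08 ,  0.003, -0.034]), 'grip_force': np.float64(0.0), 'grip_width': np.float64(0.094)}
side [[394.76446559   0.         259.81945028]
 [  0.         394.76446559 189.81317025]
 [  0.           0.           1.        ]] [ 0.06027438 -0.53522346  0.76957044] [ 0.86540899 -0.00747111 -0.63538466] ['pixels', 'range_z', 'K', 'position', 'attitude']
top [[479.76869206   0.         253.85005823]
 [  0.         479.76869206 191.11002099]
 [  0.           0.           1.        ]] [0.47168979 0.09359226 1.24382489] [ 0.03651782  0.02289119 -1.56755824] ['pixels', 'range_z', 'K', 'position', 'attitude']
```

View pics/side0.png

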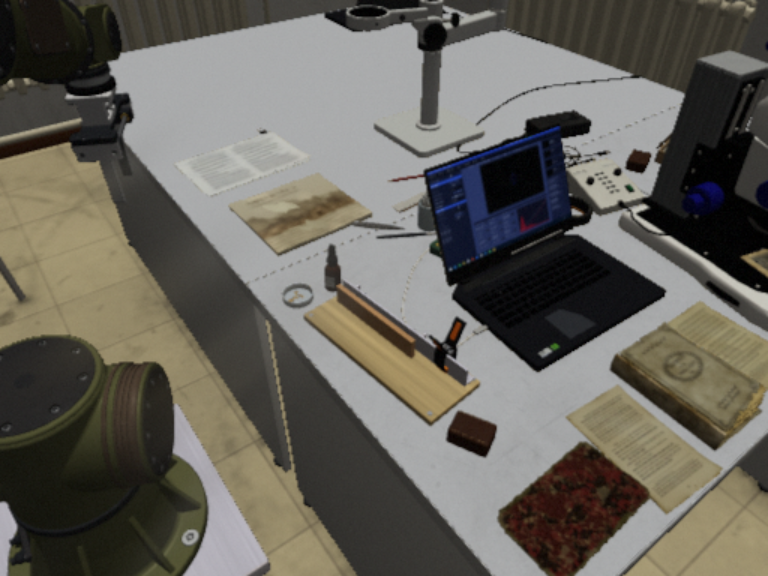

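View pics/top0.png

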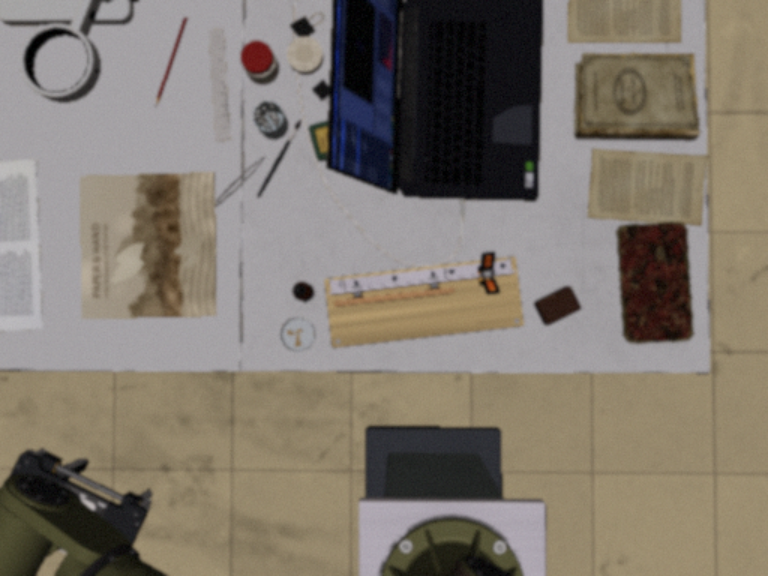

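The side view shows the strip from (338,290) to (413,350) and the clamp at (450,340). The top view shows the board at x 328–522, y 258–345, the clamp's orange grips near (488,272), and the bystanders clear to the left and right. Next I'll measure.

Run:
```python
from h import *
for n in("side","top"):
    d=np.load(n+"0.npz");P=d["P"];c=d["rgb"].astype(int);hsv=cv2.cvtColor(d["rgb"],cv2.COLOR_RGB2HSV)
    x,y,z=P[...,0],P[...,1],P[...,2]
    roi=(x>.25)&(x<.6)&(y>-.25)&(y<.35)
    print(n,'desk z',np.nanmedian(z[roi&(abs(z)<.008)]))
    # base board
    b=roi&(z>.009)&(z<.021)&(hsv[...,1]>60)&(hsv[...,0]<30)&(hsv[...,2]>100)
    k,lab,st,ce=cv2.connectedComponentsWithStats(b.astype(np.uint8)); i=1+np.argmax(st[1:,4]); b=lab==i
    pts=P[b][:,:2].astype(np.float32); r=cv2.minAreaRect(pts); print(' base',b.sum(),np.median(P[b][:,2]),cv2.boxPoints(r).round(4).tolist(),r)
    t=roi&(z>.047)&(z<.062)
    q=P[t]; print(' z~55 pts',len(q))
    o=roi&(c[...,0]>140)&(c[...,0]-c[...,2]>90)&(hsv[...,0]<16)&(z>.03)
    print(' orange',o.sum()); 
    k,lab,st,ce=cv2.connectedComponentsWithStats(o.astype(np.uint8))
    for i in range(1,k):
        if st[i,4]>3: m=lab==i; print('  ',st[i],np.nanmedian(P[m],0).round(4),np.nanmin(P[m],0).round(4),np.nanmax(P[m],0).round(4))
    u=roi&(z>.03)
    v,uu=np.where(u); print(' high bbox',uu.min(),uu.max(),v.min(),v.max())
    y0,y1,x0,x1=(165,270,190,330) if n=="side" else (160,240,180,400)
    cv2.imwrite(f"pics/{n}0c.png",cv2.resize(d["rgb"][y0:y1,x0:x1,::-1],None,fx=3.6 if n=="top" else 5.5,fy=3.6 if n=="top" else 5.5,interpolation=cv2.INTER_CUBIC))
```

```text
side desk z -0.0005617774215839755
 base 2883 0.01432931357170375 [[0.39489999413490295, 0.1973000019788742], [0.4505000114440918, -0.1282999962568283], [0.5659000277519226, -0.10859999805688858], [0.5102999806404114, 0.21699999272823334]] ((0.4804002642631531, 0.0443313866853714), (0.1171044334769249, 0.3302672505378723), 9.692399978637695)
 z~55 pts 676
 orange 1
 high bbox 216 330 162 297
top desk z -0.00033245987123264875
 base 3672 0.014600590623909615 [[0.41370001435279846, 0.2054000049829483], [0.45159998536109924, -0.11980000138282776], [0.5669000148773193, -0.10639999806880951], [0.5291000008583069, 0.21889999508857727]] ((0.49033740162849426, 0.049536287784576416), (0.11608918756246567, 0.3274492621421814), 6.643052101135254)
 z~55 pts 629
 orange 11
   [326 188   3   5  11] [ 0.5166 -0.054   0.0965] [ 0.5116 -0.0569  0.0873] [ 0.5218 -0.0521  0.1043]
 high bbox 195 386 168 216
```

View pics/side0c.png

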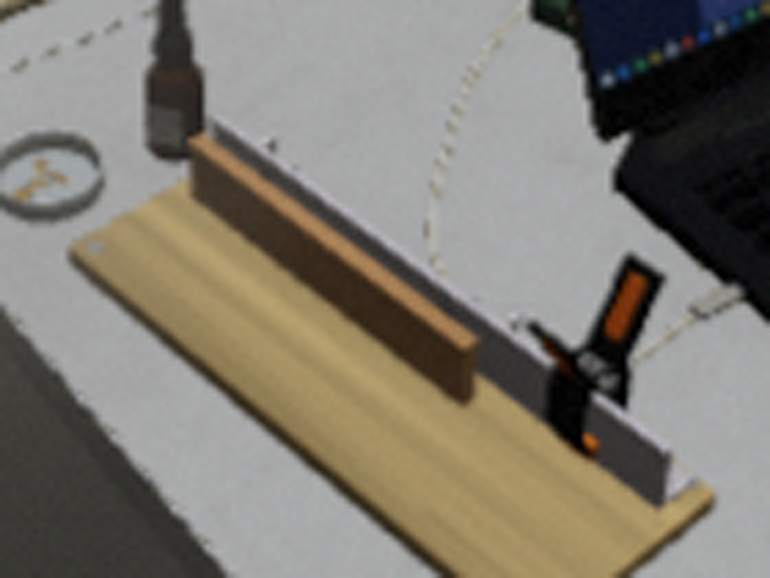

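View pics/top0c.png

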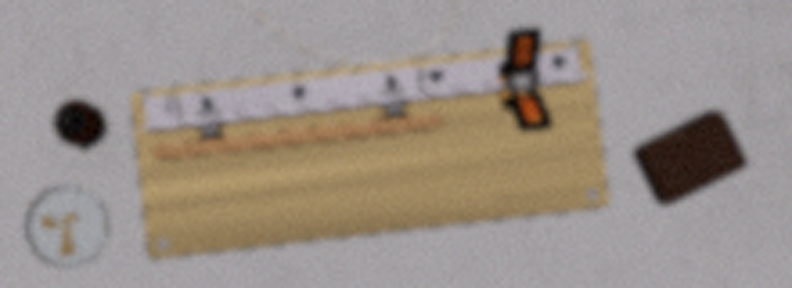

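Side crop: the strip's front face runs from (190,140) to (475,400), and the clamp pin is at about (598,370). Top crop: the grips are at (522,48) and (527,110), the pin is at about (520,80), and the buffers at (210,130) and (396,108). Now I'll fit the lines.

```bash
cat > fit.py <<'E'
from h import *
from scipy.optimize import least_squares
def line(pts): # robust fit x = a + b*y
    f=least_squares(lambda p:p[0]+p[1]*pts[:,1]-pts[:,0],[.5,0.],loss='soft_l1',f_scale=.0015)
    return f.x
E
python3 - <<'E'
from fit import *
for n in("side","top"):
    d=np.load(n+"0.npz");P=d["P"];hsv=cv2.cvtColor(d["rgb"],cv2.COLOR_RGB2HSV)
    x,y,z=P[...,0],P[...,1],P[...,2]; roi=(x>.38)&(x<.6)&(y>-.15)&(y<.25)
    s=hsv[...,1]; h=hsv[...,0]
    edge=cv2.erode((roi&(z>.025)).astype(np.uint8),np.ones((3,3)))>0
    if n=="side":
        near=roi&(z>.02)&(z<.05)&(y<.16)&(s<60)&edge&(x>.48); pts=P[near]; print('fence face gray',len(pts),line(pts),pts[:,1].min(),pts[:,1].max())
        st=roi&(z>.02)&(z<.05)&(s>70)&(h<25)&edge; pts=P[st]; print('strip face',len(pts),line(pts),np.percentile(pts[:,1],[0,1,99,100]))
        st=roi&(z>.02)&(z<.062)&(s>70)&(h<25)&(x>.4)&(y>-.03); pts=P[st]; print('strip all',len(pts),np.percentile(pts[:,1],[0,1,99,100]),np.percentile(pts[:,2],[95,99]))
    tp=roi&(z>.05)&(z<.06)&(s>70)&(h<25); pts=P[tp]; 
    if len(pts)>5: print(n,'strip top',len(pts),line(pts),np.median(pts[:,2]),np.percentile(pts[:,1],[0,2,98,100]))
    tp=roi&(z>.049)&(z<.06)&(s<60)&(y<.22); pts=P[tp]
    if len(pts)>5: print(n,'gray top',len(pts),line(pts),np.median(pts[:,2]),pts[:,1].min(),pts[:,1].max())
    cl=roi&(z>.066)&(y<.1); pts=P[cl]; print(n,'clamp',len(pts),np.median(pts,0),pts.min(0),pts.max(0))
    for lo,hi in((.062,.075),(.075,.09),(.09,.105),(.105,.125)):
        q=P[roi&(z>lo)&(z<hi)&(y<.1)]; 
        if len(q): print('   ',lo,len(q),q.mean(0).round(4),q.min(0).round(3),q.max(0).round(3))
    # base edges
    b=roi&(z>.009)&(z<.020)&(s>60)
    bx=[]
    for yy in np.arange(-.09,.19,.02):
        q=P[b&(abs(y-yy)<.008)]; bx.append((round(yy,2),q[:,0].min().round(4),q[:,0].max().round(4)))
    print(bx)
E
```

```text
fence face gray 241 [ 0.52496559 -0.11820162] -0.10105579553070959 0.15695389426117745
strip face 275 [ 0.50467915 -0.12189255] [-0.14705228 -0.0648596   0.19212908  0.24133261]
strip all 695 [-0.00207633 -0.00073792  0.24318861  0.2496285 ] [0.05563509 0.05683108]
side strip top 261 [ 0.50669502 -0.10798131] 0.05414323066239868 [-0.06050325 -0.00127036  0.24486691  0.2496285 ]
side gray top 257 [ 0.52566974 -0.11765393] 0.05338866395504216 -0.10240126708450309 0.20536449951241398
side clamp 257 [ 0.54523599 -0.05525712  0.08837928] [ 0.49882941 -0.06859626  0.06656483] [ 0.56597277 -0.04025151  0.11336072]
    0.062 89 [ 0.5315 -0.0566  0.0695] [ 0.516 -0.067  0.062] [ 0.547 -0.042  0.075]
    0.075 66 [ 0.5422 -0.0549  0.0824] [ 0.511 -0.067  0.075] [ 0.556 -0.041  0.09 ]
    0.09 67 [ 0.5452 -0.0537  0.0972] [ 0.503 -0.068  0.09 ] [ 0.561 -0.04   0.105]
    0.105 55 [ 0.5401 -0.0547  0.1092] [ 0.499 -0.069  0.105] [ 0.566 -0.041  0.113]
[(np.float64(-0.09), np.float64(0.4436), np.float64(0.5361)), (np.float64(-0.07), np.float64(0.4406), np.float64(0.536)), (np.float64(-0.05), np.f
[... 1640 characters left out ...]
3), np.float64(0.443), np.float64(0.5583)), (np.float64(-0.01), np.float64(0.4404), np.float64(0.5555)), (np.float64(0.01), np.float64(0.4378), np.float64(0.5532)), (np.float64(0.03), np.float64(0.4351), np.float64(0.5529)), (np.float64(0.05), np.float64(0.4325), np.float64(0.5505)), (np.float64(0.07), np.float64(0.43), np.float64(0.5479)), (np.float64(0.09), np.float64(0.4273), np.float64(0.5144)), (np.float64(0.11), np.float64(0.4246), np.float64(0.5425)), (np.float64(0.13), np.float64(0.4221), np.float64(0.54)), (np.float64(0.15), np.float64(0.4219), np.float64(0.5375)), (np.float64(0.17), np.float64(0.4192), np.float64(0.5348)), (np.float64(0.19), np.float64(0.4166), np.float64(0.5322))]
```

Run:
```python
from h import *
for n in("side","top"):
    P=np.load(n+"0.npz")["P"].reshape(-1,3); P=P[~np.isnan(P[:,0])]
    q=P[(P[:,2]>.12)&(P[:,0]>.3)&(P[:,0]<.85)&(abs(P[:,1])<.45)]
    print(n,len(q))
    for lo in np.arange(.5,.85,.05):
        m=q[(q[:,0]>=lo)&(q[:,0]<lo+.05)]
        if len(m): print(lo.round(2),len(m),m.min(0).round(3),m.max(0).round(3))
    for nm,b in(("bottle",(.4,.58,.21,.29)),("weight",(.4,.56,-.25,-.115))):
        m=P[(P[:,0]>b[0])&(P[:,0]<b[1])&(P[:,1]>b[2])&(P[:,1]<b[3])&(P[:,2]>.024)]
        print(nm,m.min(0).round(3),m.max(0).round(3))
```

```text
side 2405
0.65 434 [0.669 0.132 0.12 ] [0.7   0.192 0.239]
0.7 673 [0.7   0.131 0.12 ] [0.75  0.45  0.422]
0.75 669 [0.75  0.127 0.12 ] [0.8   0.45  0.423]
0.8 629 [0.8   0.127 0.12 ] [0.85  0.45  0.423]
bottle [0.489 0.234 0.024] [0.521 0.263 0.104]
weight [ 0.45  -0.215  0.024] [ 0.515 -0.141  0.037]
top 2415
0.65 381 [0.673 0.136 0.12 ] [0.7   0.196 0.24 ]
0.7 679 [0.7   0.134 0.121] [0.75  0.194 0.241]
0.75 677 [0.75  0.132 0.12 ] [0.8   0.45  0.422]
0.8 678 [0.8  0.13 0.12] [0.85  0.45  0.403]
bottle [0.491 0.238 0.025] [0.523 0.269 0.108]
weight [ 0.454 -0.211  0.025] [ 0.517 -0.138  0.041]
```

Request:
carry_out --motion "0.015 -0.0276 0.001 0 0 -2.93 0;0.015 -0.0276 0.001 0 0 -2.93 0;0.015 -0.0276 0.001 0 0 -2.93 0;0.015 -0.0276 0.001 0 0 -2.93 0;0.015 -0.0276 0.001 0 0 -2.93 0;0.015 -0.0276 0.001 0 0 -2.93 0;0.015 -0.0276 0.001 0 0 -2.93 0;0.015 -0.0276 0.001 0 0 -2.93 0;0.015 -0.0276 0.001 0 0 -2.93 0;0.015 -0.0276 0.001 0 0 -2.93 0;0.015 -0.0276 0.001 0 0 -2.93 0;0.015 -0.0276 0.001 0 0 -2.93 0" --grip_force 30

```text
time_s: 1.1
ee_pos: [0.4105, 0.1668, 0.1972]
eef_rot: [-3.141, -0.0, 2.094]
force: [-0.1, 0.4, 0.6]
grip_width: 0.0943
grip_force: 0.0
```

Request:
carry_out --motion "0.0156 -0.0274 0 0 0 -2.92 0;0.0156 -0.0274 0 0 0 -2.92 0;0.0156 -0.0274 0 0 0 -2.92 0;0.0156 -0.0274 0 0 0 -2.92 0;0.0156 -0.0274 0 0 0 -2.92 0;0.0156 -0.0274 0 0 0 -2.92 0;0.0156 -0.0274 0 0 0 -2.92 0;0.0156 -0.0274 0 0 0 -2.92 0;0 0 -0.014 0 0 0 0;0 0 -0.014 0 0 0 0;0 0 -0.014 0 0 0 0;0 0 -0.014 0 0 0 0;0 0 -0.014 0 0 0 0;0 0 -0.014 0 0 0 0;0 0 -0.014 0 0 0 0;0 0 -0.014 0 0 0 0;0 0 0 0 0 0 0"

```text
time_s: 2.52
ee_pos: [0.5335, -0.0507, 0.0825]
eef_rot: [-3.137, -0.001, 1.688]
force: [-0.7, 0.4, -1.0]
grip_width: 0.0941
grip_force: 0.0
```

Run:
```python
from h import *
a=ctrl.camera("side")["pixels"][185:270,230:330,::-1];b=ctrl.camera("top")["pixels"][155:240,270:370,::-1]
cv2.imwrite("pics/a1.png",np.hstack([cv2.resize(i,(400,340),interpolation=cv2.INTER_CUBIC) for i in(a,b)]))
```

```text
(no output)
```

View pics/a1.png

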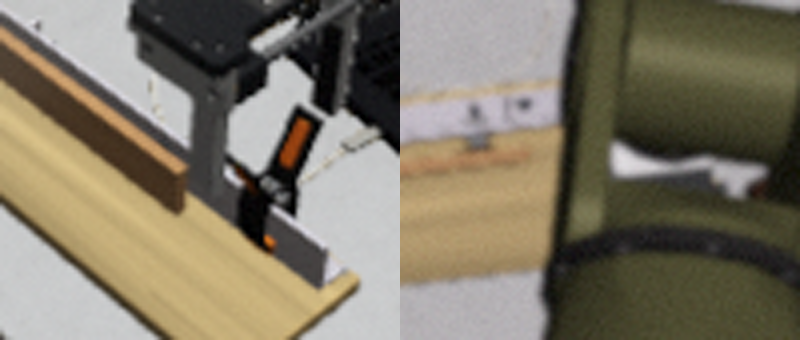

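Side half: the front finger (207,150) and rear finger (335,60) straddle the clamp handles. Top half: the arm hides the grip. I'll make a small correction and squeeze.

Request:
carry_out --motion "0.001 -0.001 0.001 0 0 0 60;0 0 0 0 0 0 90;0 0 0 0 0 0 120;0 0 0 0 0 0 150;0 0 0 0 0 0 180;0 0 0 0 0 0 200;0 0 0 0 0 0 220;0 0 0 0 0 0 255;0 0 0 0 0 0 255;0 0 0 0 0 0 255;0 0 0 0 0 0 255;0 0 0 0 0 0 255" --grip_force 35

```text
time_s: 3.62
ee_pos: [0.5373, -0.0521, 0.0881]
eef_rot: [3.138, 0.001, 1.688]
force: [-0.4, 0.1, 9.9]
grip_width: 0.018
grip_force: 12.9
```

Run:
```python
from h import *
c=ctrl.camera("side");np.savez("s2.npz",P=cloud(c),rgb=c["pixels"]);a=c["pixels"][185:270,230:330,::-1]
cv2.imwrite("pics/a2.png",cv2.resize(a,(600,510),interpolation=cv2.INTER_CUBIC))
```

```text
(no output)
```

View pics/a2.png

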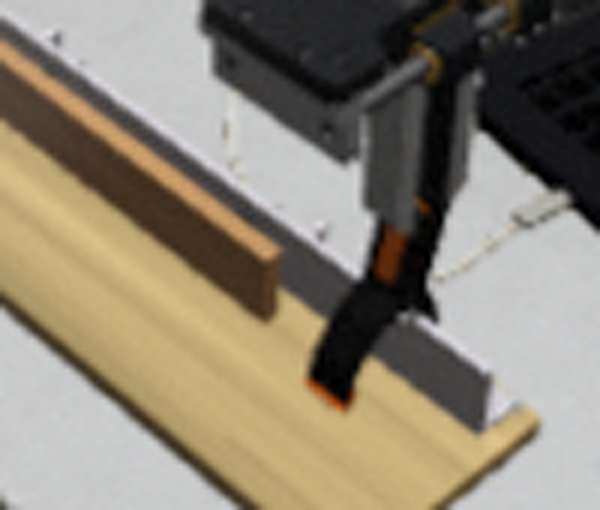

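The clamp is squeezed with its jaws open, and the front jaw tip is at (330,395) on the crop. Lifting.

Request:
carry_out --motion "0 0 0.003 0 0 0 255;0 0 0.005 0 0 0 255;0 0 0.008 0 0 0 255;0 0 0.012 0 0 0 255;0 0 0.012 0 0 0 255;0 0 0.012 0 0 0 255;0 0 0.012 0 0 0 255;0 0 0.008 0 0 0 255;0 0 0.003 0 0 0 255;0 0 0 0 0 0 255;0 0 0 0 0 0 255"

```text
time_s: 4.58
ee_pos: [0.5358, -0.0519, 0.1608]
eef_rot: [-3.141, -0.0, 1.688]
force: [0.4, -0.2, -0.6]
grip_width: 0.0165
grip_force: 33.6
```

Run:
```python
from h import *
print(ctrl.get_obs()["grip_width"])
c=ctrl.camera("side");P=cloud(c);a=c["pixels"][155:265,235:335,::-1]
cv2.imwrite("pics/a3.png",cv2.resize(a,None,fx=5.4,fy=5.4,interpolation=cv2.INTER_CUBIC))
x,y,z=P[...,0],P[...,1],P[...,2]
q=P[(x>.46)&(x<.6)&(y>-.09)&(y<-.02)&(z>.06)&(z<.2)]
th=.118;O=np.array([.5143,.0972]);ex=np.array([np.cos(th),np.sin(th)]);ey=np.array([-np.sin(th),np.cos(th)])
f=np.c_[(q[:,:2]-O)@ex,(q[:,:2]-O)@ey,q[:,2]]
for lo in np.arange(.06,.16,.006):
    m=f[(f[:,2]>=lo)&(f[:,2]<lo+.006)]
    if len(m): print(lo.round(3),len(m),m.min(0).round(4),m.max(0).round(4),np.median(m,0).round(4))
```

```text
0.016458488159227225
0.09 7 [ 0.0036 -0.1633  0.0905] [ 0.0062 -0.1421  0.0955] [ 0.0046 -0.1533  0.0944]
0.096 28 [ 0.0027 -0.163   0.0972] [ 0.0103 -0.141   0.1017] [ 0.0055 -0.1518  0.0999]
0.102 27 [-0.046  -0.1632  0.1025] [ 0.013  -0.1413  0.1079] [ 0.0057 -0.1528  0.1051]
0.108 25 [-0.0474 -0.1634  0.1082] [ 0.0113 -0.1428  0.1138] [-0.0431 -0.156   0.1101]
0.114 28 [-0.0458 -0.1629  0.1141] [ 0.0128 -0.141   0.1197] [-0.0416 -0.1569  0.1165]
0.12 26 [-0.0425 -0.1628  0.12  ] [ 0.0083 -0.1411  0.126 ] [-0.0401 -0.155   0.1236]
0.126 35 [-0.0422 -0.1634  0.126 ] [ 0.0072 -0.1409  0.1318] [-0.0355 -0.1536  0.1293]
0.132 45 [-0.0353 -0.1653  0.1327] [ 0.0056 -0.1418  0.1379] [-0.0291 -0.1593  0.1351]
0.138 54 [-0.0304 -0.1654  0.1381] [ 0.0018 -0.1401  0.1439] [-0.0221 -0.1553  0.1409]
0.144 36 [-0.0235 -0.1638  0.144 ] [ 0.0013 -0.1407  0.1495] [-0.0162 -0.1529  0.1468]
0.15 23 [-0.0177 -0.1639  0.15  ] [ 0.0004 -0.1425  0.1551] [-0.013  -0.1593  0.1532]
0.156 30 [-0.0144 -0.1637  0.156 ] [ 0.0028 -0.1421  0.162 ] [-0.0116 -0.158   0.1593]
```

View pics/a3.png

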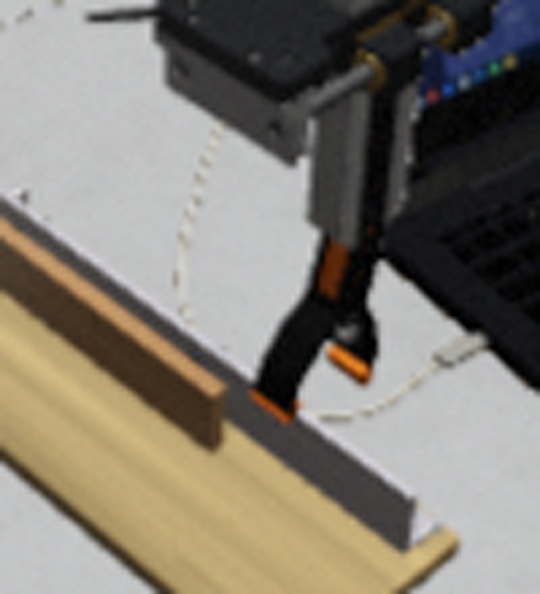

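The clamp hangs free with its jaws open: front pad at (275,405), rear pad at (350,362), pin at about (348,328). It looks tilted, so I'll check the profile.

```bash
cat >> h.py <<'E'
th=.118;O=np.array([.5143,.0972]);ex=np.array([np.cos(th),np.sin(th)]);ey=np.array([-np.sin(th),np.cos(th)])
def tof(q): return np.c_[(q[:,:2]-O)@ex,(q[:,:2]-O)@ey,q[:,2]]
E
python3 - <<'E'
from h import *
c=ctrl.camera("side");P=cloud(c)
f=tof(P.reshape(-1,3)).reshape(P.shape)
hsv=cv2.cvtColor(c["pixels"],cv2.COLOR_RGB2HSV)
o=(hsv[...,1]>130)&(hsv[...,0]<16)&(f[...,2]>.08)&(f[...,2]<.17)&(abs(f[...,1]+.15)<.03)
k,lab,st,_=cv2.connectedComponentsWithStats(o.astype(np.uint8))
for i in range(1,k):
    if st[i,4]>3: m=f[lab==i]; print('orange',st[i],m.min(0).round(4),m.max(0).round(4),np.median(m,0).round(4))
m=f[(f[...,1]<-.1595)&(f[...,1]>-.167)&(f[...,2]>.075)&(f[...,2]<.2)&(abs(f[...,0])<.08)]
m=m[np.argsort(-m[:,2])]
H=np.zeros((26,24),int)
hh,_,_=np.histogram2d(m[:,2],m[:,0],bins=[np.arange(.08,.18,.004),np.arange(-.056,.032,.004)])
print(np.arange(-56,28,4))
for i,r in reversed(list(enumerate(hh.astype(int)))): print(80+4*i,''.join('%2d'%v if v else ' .' for v in r))
E
```

```text
orange [293 203   7   8  35] [-0.0154 -0.1593  0.1484] [-0.0082 -0.1457  0.1698] [-0.0126 -0.1539  0.1617]
orange [296 219   8   7  32] [ 0.0012 -0.1633  0.0946] [ 0.0096 -0.1432  0.1036] [ 0.0052 -0.1541  0.1003]
orange [281 227   9   6  22] [-0.0464 -0.1626  0.1042] [-0.0382 -0.1419  0.113 ] [-0.0442 -0.1539  0.1076]
[-56 -52 -48 -44 -40 -36 -32 -28 -24 -20 -16 -12  -8  -4   0   4   8  12
  16  20  24]
172  . . . . . . . . . . . 1 2 . . 3 . . . . .
168  . . . . . . . . . . . . . . 1 2 . . . . .
164  . . . . . . . . . . . 5 . . 2 . . . . . .
160  . . . . . . . . . . 1 1 . . 4 . . . . . .
156  . . . . . . . . . . 1 1 . 1 2 . . . . . .
152  . . . . . . . . . . 1 1 . 1 1 . . . . . .
148  . . . . . . . . . . 4 . . 1 1 . . . . . .
144  . . . . . . . . . 4 2 . . 2 1 . . . . . .
140  . . . . . . . 3 2 . . 1 1 1 1 . . . . . .
136  . . . . . . . 3 . 1 3 2 2 3 1 . . . . . .
132  . . . . . 2 3 . . . 5 1 1 1 1 1 . . . . .
128  . . . . 1 . 1 . . . . 1 1 . . 1 . . . . .
124  . . . . 2 1 . . . . . . . . . 2 . . . . .
120  . . . 3 1 . . . . . . . . . . 1 1 . . . .
116  . . . 1 1 . . . . . . . . . . . 2 . . . .
112  . . 1 1 1 . . . . . . . . . . . 2 . . . .
108  . . . 2 2 . . . . . . . . . . . 3 . . . .
104  . . 1 2 1 . . . . . . . . . . . 1 . . . .
100  . . . . . . . . . . . . . . 2 1 2 . . . .
96  . . . . . . . . . . . . . . . 2 1 . . . .
92  . . . . . . . . . . . . . . . 2 . . . . .
88  . . . . . . . . . . . . . . . . . . . . .
84  . . . . . . . . . . . . . . . . . . . . .
80  . . . . . . . . . . . . . . . . . . . . .
```

Request:
carry_out --motion "0 0 0.006 0.165 -1.39 0 255;-0.003 0.0215 0.001 0.165 -1.39 0 255;-0.003 0.0215 0.001 0.165 -1.39 0 255;-0.003 0.0215 0.001 0.165 -1.39 0 255;-0.003 0.0215 0.001 0.165 -1.39 0 255;-0.003 0.0215 0.001 0.165 -1.39 0 255;-0.003 0.0215 0.001 0.165 -1.39 0 255;-0.003 0.0215 0.001 0.165 -1.39 0 255;-0.003 0.0215 0.001 0.165 -1.39 0 255;-0.003 0.0215 0.001 0.165 -1.39 0 255;-0.0025 0.0215 0.001 0 0 0 255;0 0 0 0 0 0 255;0 0 0 0 0 0 255;0 0 0 0 0 0 255"

```text
time_s: 5.85
ee_pos: [0.5065, 0.1626, 0.1773]
eef_rot: [2.897, -0.0, 1.689]
force: [-0.4, 0.6, -1.1]
grip_width: 0.0162
grip_force: 33.7
```

```bash
cat > prof.py <<'E'
from h import *
import sys
c=ctrl.camera("side");P=cloud(c);s0=float(sys.argv[1]);f=tof(P.reshape(-1,3)).reshape(P.shape)
cv2.imwrite("pics/"+sys.argv[2],cv2.resize(c["pixels"][130:250,195:345,::-1],None,fx=5,fy=5,interpolation=cv2.INTER_CUBIC))
hsv=cv2.cvtColor(c["pixels"],cv2.COLOR_RGB2HSV)
o=(hsv[...,1]>130)&(hsv[...,0]<16)&(f[...,2]>.06)&(f[...,2]<.2)&(abs(f[...,1]-s0)<.03)
k,lab,st,_=cv2.connectedComponentsWithStats(o.astype(np.uint8))
for i in range(1,k):
    if st[i,4]>3: m=f[lab==i]; print('orange',st[i],m.min(0).round(4),m.max(0).round(4),np.median(m,0).round(4))
m=f[(abs(f[...,1]-s0)<.016)&(f[...,2]>.05)&(f[...,2]<.2)&(abs(f[...,0])<.08)]
hh,_,_=np.histogram2d(m[:,2],m[:,0],bins=[np.arange(.048,.19,.004),np.arange(-.056,.032,.004)])
print('   ',np.arange(-56,28,4))
for i,r in reversed(list(enumerate(hh.astype(int)))): print('%4d'%(48+4*i),''.join('%3d'%v if v else '  .' for v in r))
q=f[(abs(f[...,1]-s0)<.03)&(f[...,2]>.045)&(f[...,2]<.060)&(hsv[...,1]>70)&(f[...,0]<-.002)]
if len(q): print('strip top x',np.percentile(q[:,0],[2,50,98]).round(4))
E
python3 prof.py .065 a4.png
```

```text
orange [232 157   2   6   8] [-0.0183  0.059   0.1688] [-0.0154  0.0652  0.1868] [-0.0166  0.0606  0.1796]
orange [240 170   7   6  19] [0.0135 0.0535 0.1132] [0.0205 0.0741 0.1241] [0.0168 0.062  0.1199]
orange [225 180   8   5   9] [-0.0361  0.0546  0.1093] [-0.0277  0.0758  0.1176] [-0.0346  0.0579  0.1141]
    [-56 -52 -48 -44 -40 -36 -32 -28 -24 -20 -16 -12  -8  -4   0   4   8  12
  16  20  24]
 184   .  .  .  .  .  .  .  .  .  4  2  .  .  6  .  .  .  .  .  .  .
 180   .  .  .  .  .  .  .  .  .  6  3  .  1  5  .  .  .  .  .  .  .
 176   .  .  .  .  .  .  .  .  .  1  7  .  .  4  .  .  .  .  .  .  .
 172   .  .  .  .  .  .  .  .  .  2  7  .  1  4  .  .  .  .  .  .  .
 168   .  .  .  .  .  .  .  .  .  4  7  .  1  3  .  .  .  .  .  .  .
 164   .  .  .  .  .  .  .  .  .  .  4  .  1  4  .  .  .  .  .  .  .
 160   .  .  .  .  .  .  .  .  .  .  9  .  1  2  .  .  .  .  .  .  .
 156   .  .  .  .  .  .  .  .  .  9  1  1  .  3  2  1  .  .  .  .  .
 152   .  .  .  .  .  .  .  2 11  5  2  2  3  3  2  1  .  .  .  .  .
 148   .  .  .  .  .  .  1  7  5  .  1  3  3  1  1  1  .  1  .  .  .
 144   
[... 1055 characters left out ...]
 .  .  .  .  .  .  .  .  .  .  .  .  .  .
  80   .  .  .  .  .  .  .  .  .  .  .  .  .  .  .  .  .  .  .  .  .
  76   .  .  .  .  .  .  .  .  .  .  .  .  .  .  .  .  .  .  .  .  .
  72   .  .  .  .  .  .  .  .  .  .  .  .  .  .  .  .  .  .  .  .  .
  68   .  .  .  .  .  .  .  .  .  .  .  .  .  .  .  .  .  .  .  .  .
  64   .  .  .  .  .  .  .  .  .  .  .  .  .  .  .  .  .  .  .  .  .
  60   .  .  .  .  .  .  .  .  .  .  .  .  .  .  .  .  .  .  .  .  .
  56   .  .  .  .  .  .  .  .  1  .  .  .  .  .  .  .  .  .  .  .  .
  52   .  .  .  .  .  .  .  .  9 11  8  1  .  8  9  .  .  .  .  .  .
  48   .  .  .  .  .  .  .  .  4  .  .  .  .  5  1  .  .  .  .  .  .
strip top x [-0.0228 -0.0198 -0.0122]
```

View pics/a4.png

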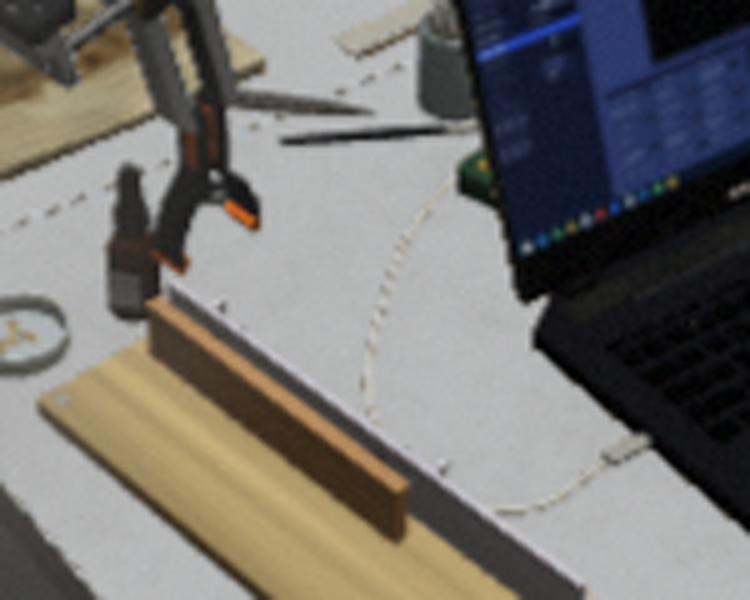

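Upright now: pads at (175,260) and (243,213) on the crop, inner faces at about −28 and +13 mm. That straddles the strip front (−22.8) and the fence back (+4). Lowering.

Request:
carry_out --motion "-0.0015 0 -0.009 0 0 0 255;0 0 -0.012 0 0 0 255;0 0 -0.012 0 0 0 255;0 0 -0.01 0 0 0 255;0 0 -0.008 0 0 0 255;0 0 -0.006 0 0 0 255;0 0 -0.006 0 0 0 255;0 0 0 0 0 0 255;0 0 0 0 0 0 255"

```text
time_s: 6.65
ee_pos: [0.505, 0.1631, 0.1142]
eef_rot: [2.897, -0.0, 1.688]
force: [-1.1, 0.5, -1.0]
grip_width: 0.0162
grip_force: 33.7
```

Request:
carry_out --motion "0 0 -0.006 0 0 0 255;0 0 -0.006 0 0 0 255;0 0 -0.004 0 0 0 255;0 0 -0.002 0 0 0 255;0 0 0 0 0 0 255;0 0 0 0 0 0 255"

```text
time_s: 7.15
ee_pos: [0.505, 0.1631, 0.0962]
eef_rot: [2.897, -0.0, 1.688]
force: [0.4, -0.2, -0.4]
grip_width: 0.0165
grip_force: 33.7
```

```bash
python3 prof.py .065 a5.png
```

```text
orange [236 176   2  10  11] [-0.0065  0.0598  0.0885] [-0.0044  0.0659  0.1174] [-0.0051  0.0623  0.1043]
orange [232 182   3   6   9] [-0.0185  0.0606  0.0886] [-0.0171  0.0679  0.1047] [-0.0178  0.0642  0.0969]
    [-56 -52 -48 -44 -40 -36 -32 -28 -24 -20 -16 -12  -8  -4   0   4   8  12
  16  20  24]
 184   .  .  3  .  2  .  .  .  .  3  3  2  2  .  .  .  .  .  .  .  .
 180   .  .  4  1  1  .  .  .  .  2  1  1  .  .  .  .  .  .  .  .  .
 176   .  .  4  2  2  1  .  .  .  1  3  1  2  2  .  .  .  .  .  .  .
 172   .  .  2  3  2  2  .  .  .  .  5  2  2  .  .  .  .  .  .  .  .
 168   .  .  .  6  2  2  .  .  .  .  4  2  .  2  .  .  .  .  .  .  .
 164   .  .  .  4  1  1  1  .  .  .  5  2  2  1  .  .  .  .  .  .  .
 160   .  .  .  5  1  1  1  .  .  .  1  2  2  1  1  .  .  .  .  .  .
 156   .  .  .  2  3  3  .  .  .  .  .  3  2  1  1  .  .  .  .  .  .
 152   .  .  .  .  4  3  1  1  .  .  .  5  2  1  1  .  .  .  .  .  .
 148   .  .  .  .  4  .  1  1  .  .  .  1  3  2  2  .  .  .  .  .  .
 144   .  .  .  .  4  2  3  .  .  .  .  1  4  1  .  .  .  .  .  .  .
 140   .  .  .  .  .  5  .  1  .  . 
[... 957 characters left out ...]
 .  .  3  1  .  .  4  .  .  .  .  .  .  .
  80   .  .  .  .  .  .  .  .  .  5  1  .  1  3  .  .  .  .  .  .  .
  76   .  .  .  .  .  .  .  .  4  7  3  1  1  5  1  .  .  .  .  .  .
  72   .  .  .  .  .  .  .  .  9  1  .  4  3  .  1  1  .  .  .  .  .
  68   .  .  .  .  .  .  3  9  6  1  2  .  1  2  1  .  2  .  .  .  .
  64   .  .  .  .  .  .  4  3  .  .  1  3  1  .  .  .  3  .  .  .  .
  60   .  .  .  .  .  2  8  .  .  .  .  .  .  1  .  .  2  1  .  .  .
  56   .  .  .  .  .  7  5  .  .  1  .  .  .  .  .  .  .  .  .  .  .
  52   .  .  .  .  2  3  2  .  4  4  5  1  .  2  6  .  .  1  1  .  .
  48   .  .  .  .  2  4  .  .  1  .  .  .  .  3  .  .  .  1  .  .  .
strip top x [-0.0243 -0.0208 -0.0123]
```

View pics/a5.png

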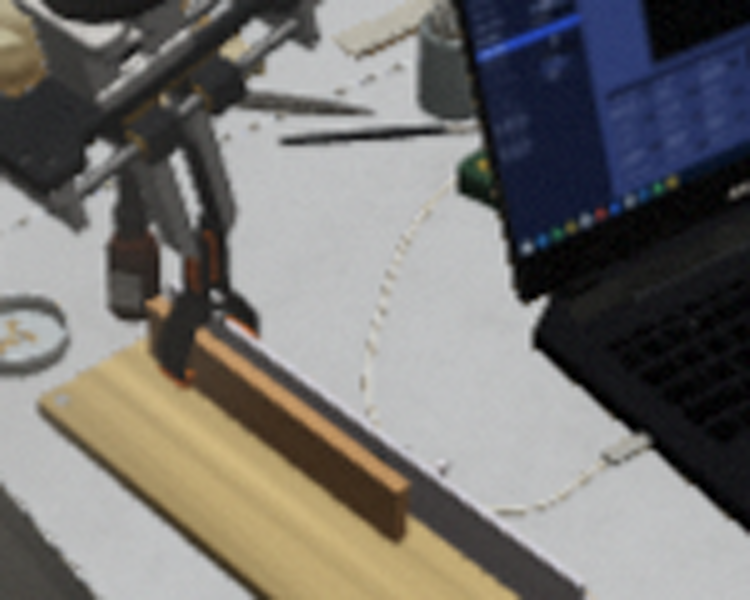

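The jaws straddle strip and fence at the left buffer: front lever at (180,345), rear jaw at (240,315). Releasing gradually.

Request:
carry_out --motion "0.001 0 0 0 0 0 205;0.001 0 0 0 0 0 195;0 0 0 0 0 0 185;0 0 0 0 0 0 175;0 0 0 0 0 0 165;0 0 0 0 0 0 155;0 0 0 0 0 0 145;0 0 0 0 0 0 135;0 0 0 0 0 0 120;0 0 0 0 0 0 100;0 0 0 0 0 0 60;0 0 0 0 0 0 0;0 0 0 0 0 0 0;0 0 0 0 0 0 0;0 0 0 0 0 0 0"

```text
time_s: 8.45
ee_pos: [0.507, 0.1631, 0.0962]
eef_rot: [2.897, -0.0, 1.688]
force: [0.2, 0.4, -0.4]
grip_width: 0.0865
grip_force: 0.0
```

```bash
python3 prof.py .065 a6.png
```

```text
orange [239 174   5  12  35] [0.003  0.0574 0.0846] [0.0154 0.0691 0.1151] [0.0082 0.0626 0.0996]
    [-56 -52 -48 -44 -40 -36 -32 -28 -24 -20 -16 -12  -8  -4   0   4   8  12
  16  20  24]
 184   .  .  .  .  .  .  .  .  .  .  .  .  .  .  .  .  .  .  .  3  2
 180   .  .  .  .  .  .  .  .  .  .  .  .  .  .  .  .  .  .  .  7  1
 176   .  .  .  .  .  .  .  .  .  .  .  .  .  .  .  .  .  .  .  5  2
 172   .  .  .  .  .  .  .  .  .  .  .  .  .  .  .  .  .  .  .  1  3
 168   .  .  .  .  .  .  .  .  .  .  .  .  .  .  .  .  .  .  .  1  7
 164   .  .  .  .  .  .  .  .  .  .  .  .  .  .  .  .  .  .  .  .  5
 160   .  .  .  .  .  .  .  .  .  .  .  .  .  .  .  .  .  .  .  .  3
 156   .  .  .  .  .  .  .  .  .  .  .  .  .  .  .  .  .  .  .  .  2
 152   .  .  .  .  .  .  .  .  .  .  .  .  .  .  .  .  .  .  .  .  1
 148   .  .  .  .  .  .  .  .  .  .  .  .  .  .  .  .  .  .  .  .  .
 144   .  .  .  .  .  .  .  .  .  .  .  .  .  .  .  .  .  .  .  .  .
 140   .  .  .  .  .  .  .  .  .  .  .  .  .  .  .  .  .  .  .  .  .
 136   .  .  .  .  .  .  .  .  .  .  .  .  .  .  .  .  .  .  .  .  .
 132   .  .  .
[... 841 characters left out ...]
 .  1  4  .  .  .  .  3  5  1  .  .  .  .
  80   .  .  .  .  .  .  .  .  .  1  2  .  .  .  3  3  .  .  .  .  .
  76   .  .  .  .  .  .  .  .  .  8  .  1  .  1  6  3  .  .  .  .  .
  72   .  .  .  .  .  .  .  .  2  8  1  3  4  5  6  1  .  .  .  .  .
  68   .  .  .  .  .  .  .  .  7  4  .  3  1  1  2  1  1  .  .  .  .
  64   .  .  .  .  .  .  .  2  7  1  1  1  1  1  1  3  1  .  .  .  .
  60   .  .  .  .  .  .  .  6  3  .  .  .  .  .  .  .  1  .  .  .  .
  56   .  .  .  .  .  .  .  8  .  2  1  .  .  .  .  .  2  1  .  .  .
  52   .  .  .  .  .  .  1  6  .  1  3  4  2  3  1  2  3  .  .  .  .
  48   .  .  .  .  .  .  .  5  .  .  2  .  .  2  1  .  3  .  .  .  .
strip top x [-0.0181 -0.0143 -0.0076]
```

View pics/a6.png

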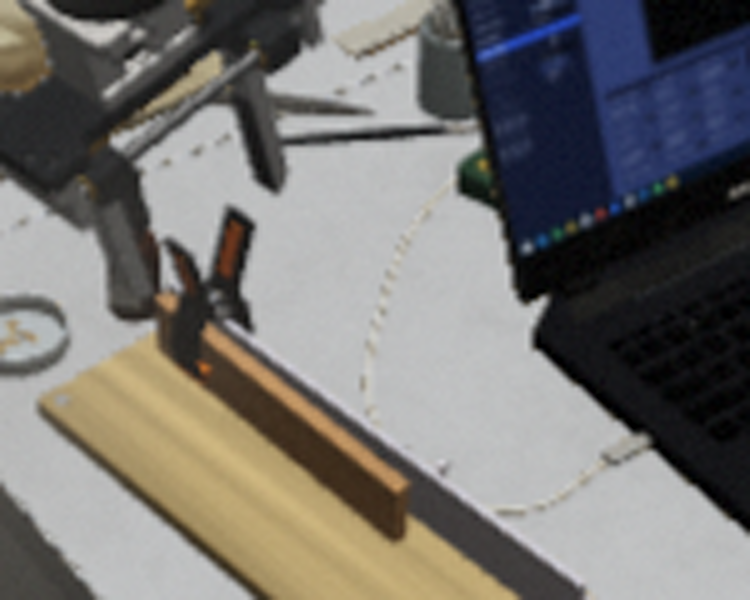

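The clamp is clipped on at (205,290) and pinching, with the strip pushed in at the left. Both fingers are clear. Now I'll rise, move over to the front of the right-hand end with fingers shut, and keep the 14° tilt so the tip leads.

Request:
carry_out --motion "0 0 0.006 0 0 0 0;0 0 0.012 0 0 0 0;0 0 0.015 0 0 0 0;0 0 0.015 0 0 0 0;0 0 0.015 0 0 0 0;0 0 0.015 0 0 0 0;-0.0035 -0.0136 0.006 0 0 0 100;-0.0035 -0.0136 0 0 0 0 200;-0.0035 -0.0136 0 0 0 0 255;-0.0035 -0.0136 0 0 0 0 255;-0.0035 -0.0136 0 0 0 0 255;-0.0035 -0.0136 0 0 0 0 255;-0.0035 -0.0136 0 0 0 0 255;-0.0035 -0.0136 0 0 0 0 255;-0.0035 -0.0136 0 0 0 0 255;-0.0035 -0.0136 0 0 0 0 255;0 0 0 0 0 0 255" --grip_force 10

```text
time_s: 9.92
ee_pos: [0.4717, 0.0257, 0.1808]
eef_rot: [2.897, 0.0, 1.687]
force: [-0.5, -0.2, 1.0]
grip_width: 0.0242
grip_force: 0.0
```

Request:
carry_out --motion "0 0 -0.02 0 0 0 255;0 0 -0.02 0 0 0 255;0 0 -0.02 0 0 0 255;0 0 -0.02 0 0 0 255;0 0 -0.02 0 0 0 255;0 0 -0.018 0 0 0 255;0 0 -0.015 0 0 0 255;0 0 -0.01 0 0 0 255;0 0 -0.004 0 0 0 255;0 0 0 0 0 0 255;0 0 0 0 0 0 255;0 0 0 0 0 0 255"

```text
time_s: 10.92
ee_pos: [0.4725, 0.0273, 0.0341]
eef_rot: [2.896, 0.0, 1.689]
force: [0.5, 0.2, 0.9]
grip_width: 0.0005
grip_force: 0.0
```

Run:
```python
from fit import *
o=ctrl.get_obs(); print(o["ee_pos"],tof(o["ee_pos"][None]),o["force"],o["moment"],o["grip_width"])
c=ctrl.camera("side");P=cloud(c);f=tof(P.reshape(-1,3)).reshape(P.shape)
hsv=cv2.cvtColor(c["pixels"],cv2.COLOR_RGB2HSV)
m=f[(f[...,2]>.05)&(f[...,2]<.06)&(hsv[...,1]>70)&(hsv[...,0]<25)&(f[...,0]>-.03)&(f[...,0]<-.004)&(abs(f[...,1])<.1)]
print('strip top',len(m),line(m))
g=f[(hsv[...,1]<50)&(f[...,2]>.02)&(f[...,2]<.05)&(f[...,1]>-.12)&(f[...,1]<-.02)&(f[...,0]<-.015)&(f[...,0]>-.08)]
for lo in np.arange(.02,.06,.005):
    q=g[(g[:,2]>=lo)&(g[:,2]<lo+.005)]
    if len(q): print(lo.round(3),len(q),q.min(0).round(4),q.max(0).round(4))
cv2.imwrite("pics/a7.png",cv2.resize(c["pixels"][150:270,195:335,::-1],None,fx=5,fy=5,interpolation=cv2.INTER_CUBIC))
```

```text
[0.47247755 0.02727054 0.03406615] [[-0.04976416 -0.06451957  0.03406615]] [0.4800183  0.19737073 0.90047355] [-0.09826849  0.17223054 -0.01609814] 0.00045676668446078416
strip top 87 [-0.0137188   0.05181391]
```

View pics/a7.png

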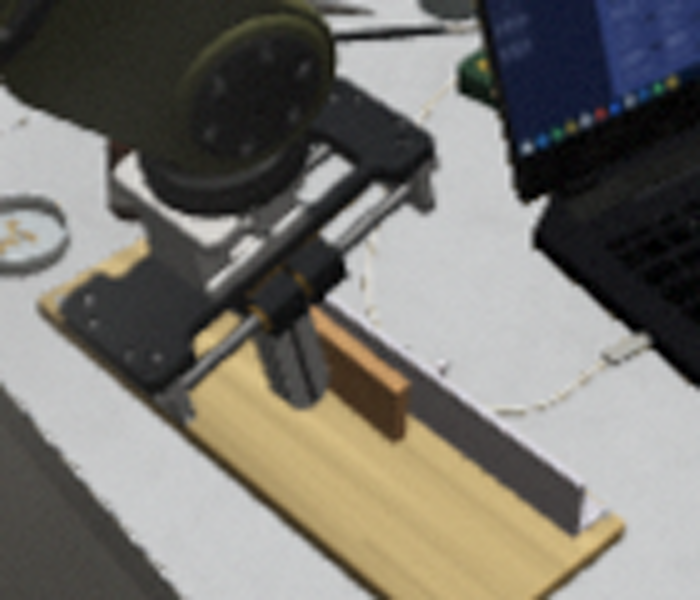

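The shut fingers stand in front of the strip near its right end, at about (300,400). I'll approach along the fence normal in small steps.

Request:
carry_out --motion "0.002 0.0002 -0.001 0 0 0 255;0.002 0.0002 -0.001 0 0 0 255;0.002 0.0003 0 0 0 0 255;0.002 0.0002 0 0 0 0 255;0.001 0.0001 0 0 0 0 255;0.001 0.0002 0 0 0 0 255;0 0 0 0 0 0 255;0 0 0 0 0 0 255"

```text
time_s: 11.63
ee_pos: [0.482, 0.0283, 0.0312]
eef_rot: [2.897, -0.0, 1.689]
force: [-1.0, -0.0, 1.0]
grip_width: 0.0
grip_force: 0.0
```

Request:
carry_out --motion "0.001 0.0001 0 0 0 0 255;0.001 0.0001 0 0 0 0 255;0.001 0.0001 0 0 0 0 255;0 0 0 0 0 0 255;0 0 0 0 0 0 255"

```text
time_s: 12.05
ee_pos: [0.485, 0.0286, 0.0312]
eef_rot: [2.897, -0.0, 1.688]
force: [0.1, -0.5, -0.7]
grip_width: 0.0004
grip_force: 0.0
```

Request:
carry_out --motion "0.001 0.0001 0 0 0 0 255;0.001 0.0001 0 0 0 0 255;0 0 0 0 0 0 255;0 0 0 0 0 0 255"

```text
time_s: 12.38
ee_pos: [0.487, 0.0288, 0.0312]
eef_rot: [2.897, -0.0, 1.688]
force: [-0.3, -0.0, 0.1]
grip_width: 0.0002
grip_force: 0.0
```

Request:
carry_out --motion "0.001 0.0001 0 0 0 0 255;0.001 0.0001 0 0 0 0 255;0 0 0 0 0 0 255;0 0 0 0 0 0 255"

```text
time_s: 12.72
ee_pos: [0.489, 0.029, 0.0312]
eef_rot: [2.897, -0.0, 1.688]
force: [-0.3, 0.6, 0.0]
grip_width: 0.0006
grip_force: 0.0
```

Request:
carry_out --motion "0.001 0.0001 0 0 0 0 255;0.0005 0.0001 0 0 0 0 255;0 0 0 0 0 0 255;0 0 0 0 0 0 255"

```text
time_s: 13.05
ee_pos: [0.4905, 0.0292, 0.0312]
eef_rot: [2.897, -0.0, 1.689]
force: [-0.2, -0.7, 0.5]
grip_width: 0.0007
grip_force: 0.0
```

Request:
carry_out --motion "0.001 0.0001 0 0 0 0 255;0.0005 0.0001 0 0 0 0 255;0 0 0 0 0 0 255;0 0 0 0 0 0 255"

```text
time_s: 13.38
ee_pos: [0.492, 0.0294, 0.0312]
eef_rot: [2.897, -0.0, 1.688]
force: [0.0, 1.1, 1.0]
grip_width: 0.0004
grip_force: 0.0
```

Request:
carry_out --motion "0.001 0.0001 0 0 0 0 255;0.0005 0.0001 0 0 0 0 255;0 0 0 0 0 0 255;0 0 0 0 0 0 255"

```text
time_s: 13.72
ee_pos: [0.4935, 0.0296, 0.0312]
eef_rot: [2.897, -0.0, 1.688]
force: [-0.5, 0.4, -0.0]
grip_width: 0.0003
grip_force: 0.0
```

Request:
carry_out --motion "0.001 0.0001 0 0 0 0 255;0.0005 0.0001 0 0 0 0 255;0 0 0 0 0 0 255;0 0 0 0 0 0 255"

```text
time_s: 14.05
ee_pos: [0.495, 0.0298, 0.0313]
eef_rot: [2.897, -0.0, 1.688]
force: [1.4, -0.1, -0.3]
grip_width: 0.0006
grip_force: 0.0
```

```bash
cat > look.py <<'E'
from fit import *
c=ctrl.camera("side");P=cloud(c);f=tof(P.reshape(-1,3)).reshape(P.shape)
hsv=cv2.cvtColor(c["pixels"],cv2.COLOR_RGB2HSV)
m=f[(f[...,2]>.05)&(f[...,2]<.06)&(hsv[...,1]>70)&(hsv[...,0]<25)&(f[...,0]>-.03)&(f[...,0]<-.004)&(abs(f[...,1])<.1)]
g=f[(hsv[...,1]<60)&(f[...,2]>.049)&(f[...,2]<.06)&(f[...,0]>-.004)&(f[...,0]<.008)&(f[...,1]>-.19)&(f[...,1]<.04)]
print('strip top',len(m),line(m),m[:,1].min(),m[:,1].max(),'fence',line(g))
F=np.mean([ctrl.get_obs()["force"] for _ in range(3)],0);print(F, tof(ctrl.get_obs()["ee_pos"][None]))
cv2.imwrite("pics/l.png",cv2.resize(c["pixels"][150:270,195:335,::-1],None,fx=5,fy=5,interpolation=cv2.INTER_CUBIC))
E
python3 look.py
```

```text
strip top 57 [-0.01565616  0.01663196] -0.09676673391502975 0.09915239750296558 fence [0.00018536 0.00251789]
[0.34440547 0.0674886  0.27115591] [[-0.02712951 -0.06463915  0.03122091]]
```

Request:
carry_out --motion "0.001 0.0001 0 0 0 0 255;0.0005 0.0001 0 0 0 0 255;0 0 0 0 0 0 255;0 0 0 0 0 0 255"

```text
time_s: 14.43
ee_pos: [0.4965, 0.03, 0.0312]
eef_rot: [2.897, -0.0, 1.688]
force: [-0.2, -0.8, 0.5]
grip_width: 0.0005
grip_force: 0.0
```

Request:
carry_out --motion "0.001 0.0001 0 0 0 0 255;0 0 0 0 0 0 255;0 0 0 0 0 0 255"

```text
time_s: 14.68
ee_pos: [0.4975, 0.0301, 0.0313]
eef_rot: [2.897, -0.0, 1.688]
force: [0.3, 0.7, 0.3]
grip_width: 0.0007
grip_force: 0.0
```

```bash
python3 look.py
```

```text
strip top 54 [-0.01603082  0.01895125] -0.09617272277430712 0.09923496530420546 fence [0.00069838 0.00507723]
[0.51711829 0.71488141 0.14264364] [[-0.02458735 -0.06463018  0.03125043]]
```

View pics/l.png

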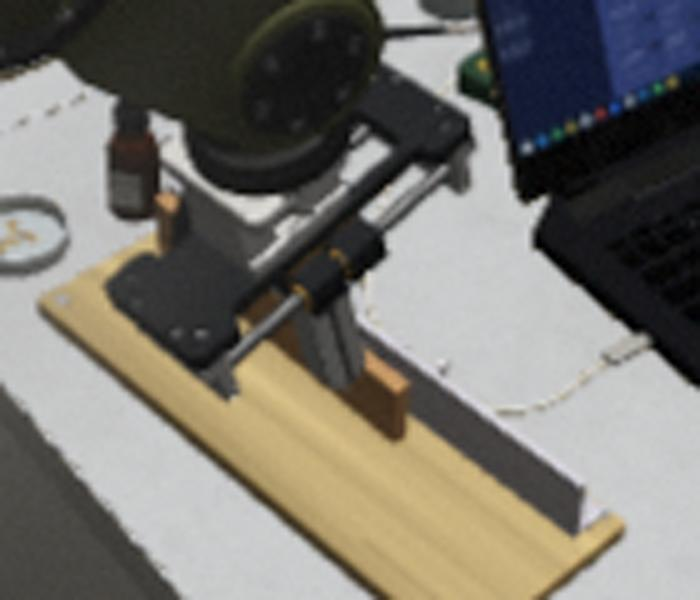

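The finger tips at (335,385) are almost on the strip's front face. Continuing in millimetre steps.

Request:
carry_out --motion "0.001 0.0001 0 0 0 0 255;0 0 0 0 0 0 255;0 0 0 0 0 0 255"

```text
time_s: 14.98
ee_pos: [0.4985, 0.0302, 0.0312]
eef_rot: [2.897, -0.0, 1.688]
force: [-0.4, 0.4, 0.6]
grip_width: 0.0002
grip_force: 0.0
```

Request:
carry_out --motion "0.001 0.0001 0 0 0 0 255;0 0 0 0 0 0 255;0 0 0 0 0 0 255"

```text
time_s: 15.23
ee_pos: [0.4995, 0.0303, 0.0312]
eef_rot: [2.897, -0.0, 1.688]
force: [0.8, 0.4, 0.7]
grip_width: 0.0005
grip_force: 0.0
```

Request:
carry_out --motion "0.001 0.0001 0 0 0 0 255;0 0 0 0 0 0 255;0 0 0 0 0 0 255"

```text
time_s: 15.48
ee_pos: [0.5005, 0.0304, 0.0312]
eef_rot: [2.897, -0.0, 1.688]
force: [-0.8, 0.4, 0.7]
grip_width: 0.0006
grip_force: 0.0
```

```bash
python3 look.py
```

```text
strip top 57 [-0.01649937  0.01884976] -0.0969090131224671 0.09936966236234702 fence [ 3.92078128e-06 -3.44351213e-04]
[ 0.25817516 -0.79949732 -0.23924434] [[-0.02160313 -0.06468994  0.03122719]]
```

Run:
```python
from h import *
c=ctrl.camera("side");P=cloud(c);f=tof(P.reshape(-1,3)).reshape(P.shape);np.savez("f8.npz",f=f,rgb=c["pixels"])
m=f[(abs(f[...,1]+.065)<.02)&(f[...,2]>.02)&(f[...,2]<.12)&(f[...,0]>-.075)&(f[...,0]<.01)]
hh,_,_=np.histogram2d(m[:,2],m[:,0],bins=[np.arange(.02,.12,.004),np.arange(-.072,.012,.003)])
print('    ',' '.join('%2d'%-v for v in np.arange(-72,9,3)))
for i,r in reversed(list(enumerate(hh.astype(int)))): print('%4d'%(20+4*i),''.join('%3d'%v if v else '  .' for v in r))
q=m[(m[:,2]>.06)&(m[:,2]<.1)]; print(np.percentile(q[:,1],[2,50,98]))
print(ctrl.get_obs()["tau"].round(2))
```

```text
72 69 66 63 60 57 54 51 48 45 42 39 36 33 30 27 24 21 18 15 12  9  6  3  0 -3 -6
 112   .  .  .  .  1  2  .  .  .  .  1  1  1  1  .  .  .  .  .  .  .  .  .  .  .  .  .
 108   .  .  .  .  .  3  1  2  1  1  1  1  1  1  .  .  .  .  .  .  .  .  .  .  .  .  .
 104   .  .  .  .  .  4  1  1  .  .  2  1  1  2  .  .  .  .  .  .  .  .  .  .  .  .  .
 100   .  .  .  .  .  2  1  2  1  1  1  2  1  .  1  .  .  .  .  .  .  .  .  .  .  .  .
  96   .  .  .  .  .  .  6  .  .  1  1  .  2  2  1  .  .  .  .  .  .  .  .  .  .  .  .
  92   .  .  .  .  .  .  5  .  1  1  1  2  .  1  1  .  .  .  .  .  .  .  .  .  .  .  .
  88   .  .  .  .  .  .  1  2  2  2  1  .  1  .  1  .  .  .  .  .  .  .  .  .  .  .  .
  84   .  .  .  .  .  .  .  5  2  .  1  1  2  2  1  1  .  .  .  .  .  .  .  .  .  .  .
  80   .  .  .  .  .  .  .  3  3  2  1  1  2  .  1  2  .  .  .  .  .  .  .  .  .  .  .
  76   .  .  .  .  .  .  .  5  .  1  1  1  .  1  .  1  .  .  .  .  .  .  .  .  .  .  .
  72   .  .  .  .  .  .  .  .  5  1  1  .  2  2  1  .  1  .  .  .  .  .  .  .  .  .  .
  68   .  .  .  .  .  .  .  .  2  1  .  2  2  1  1  2  1  .  .
[... 474 characters left out ...]
  .  .  .  .  .  .  .  .  .  .  .  .  .  3  2  .  .  .  .  .  7  2  .  .
  40   .  .  .  .  .  .  .  .  .  .  .  .  .  .  .  .  3  1  .  .  .  .  .  7  1  .  .
  36   .  .  .  .  .  .  .  .  .  .  .  .  .  .  .  .  4  2  .  .  .  .  .  1  1  .  .
  32   .  .  .  .  .  .  .  .  .  .  .  .  .  .  .  .  4  3  .  .  .  .  .  .  .  .  .
  28   .  .  .  .  .  .  .  .  .  .  .  .  .  .  .  .  3  3  .  .  .  .  .  .  .  .  .
  24   .  .  .  .  .  .  .  .  .  .  .  .  .  .  .  .  2  3  .  .  .  .  .  .  .  .  .
  20   .  .  .  .  .  .  .  .  .  .  .  .  .  .  .  .  4 12  .  .  .  .  .  .  .  .  .
[-0.07614198 -0.07355635 -0.05689894]
[-0.000e+00 -4.302e+01 -2.720e+01  1.300e-01 -6.100e-01  2.000e-02]
```

The depth profile shows the finger ends about 22 mm above the reported TCP, right at the strip's top edge. That explains why no force built up. I'll back off, lower by that amount while watching the force, and approach again. I won't view any more pictures, since the viewing limit is used up.

Request:
carry_out --motion "-0.005 -0.0006 0 0 0 0 255;-0.005 -0.0006 0 0 0 0 255;-0.005 -0.0006 0 0 0 0 255;0 0 -0.004 0 0 0 255;0 0 -0.004 0 0 0 255;0 0 -0.003 0 0 0 255;0 0 0 0 0 0 255;0 0 0 0 0 0 255"

```text
time_s: 16.25
ee_pos: [0.4854, 0.0286, 0.0199]
eef_rot: [2.898, -0.0, 1.688]
force: [0.7, 0.6, -0.2]
grip_width: 0.0003
grip_force: 0.0
```

```bash
cat > fing.py <<'E'
from fit import *
for n in("side","top"):
    c=ctrl.camera(n);P=cloud(c);f=tof(P.reshape(-1,3)).reshape(P.shape)
    if n=="top":
        m=f[(abs(f[...,1]+.09)<.012)&(f[...,2]>.045)&(f[...,2]<.062)&(f[...,0]>-.05)&(f[...,0]<.02)];print('top',len(m));continue
    hsv=cv2.cvtColor(c["pixels"],cv2.COLOR_RGB2HSV)
    m=f[(abs(f[...,1]+.065)<.02)&(f[...,2]>.012)&(f[...,2]<.09)&(f[...,0]>-.075)&(f[...,0]<-.005)&(hsv[...,1]<75)]
    hh,_,_=np.histogram2d(m[:,2],m[:,0],bins=[np.arange(.012,.09,.004),np.arange(-.072,0,.003)])
    print('    ',' '.join('%2d'%-v for v in np.arange(-72,0,3)))
    for i,r in reversed(list(enumerate(hh.astype(int)))): print('%4d'%(12+4*i),''.join('%3d'%v if v else '  .' for v in r))
    m=f[(f[...,2]>.05)&(f[...,2]<.06)&(hsv[...,1]>70)&(hsv[...,0]<25)&(f[...,0]>-.03)&(f[...,0]<-.004)&(abs(f[...,1])<.105)]
    a=m[m[:,1]<-.08]; b=m[m[:,1]>.085]
    print('strip top',len(m),line(m),'right/left end x',np.median(a[:,0]) if len(a) else 0,np.median(b[:,0]) if len(b) else 0)
    r=f[(f[...,2]>.02)&(f[...,2]<.05)&(hsv[...,1]>70)&(hsv[...,0]<25)&(f[...,0]<-.012)&(f[...,0]>-.03)&(f[...,1]<-.075)&(f[...,1]>-.098)]
    print('strip front right',len(r),np.median(r[:,0]) if len(r) else 0)
o=ctrl.get_obs();print(tof(o["ee_pos"][None]),o["force"])
E
python3 fing.py
```

```text
72 69 66 63 60 57 54 51 48 45 42 39 36 33 30 27 24 21 18 15 12  9  6  3
  84   .  4  1  1  1  1  2  1  2  .  .  .  .  .  .  .  .  .  .  .  .  .  .
  80   .  4  1  2  1  2  1  1  1  .  .  .  .  .  .  .  .  .  .  .  .  .  .
  76   .  .  2  2  1  1  .  1  1  1  1  .  .  .  .  .  .  .  .  .  .  .  .
  72   .  .  5  .  2  1  .  2  1  1  .  .  .  .  .  .  .  .  .  .  .  .  .
  68   .  .  3  2  1  .  1  1  .  1  1  .  .  .  .  .  .  .  .  .  .  .  .
  64   .  .  1  3  1  2  1  2  .  1  .  1  .  .  .  .  .  .  .  .  .  .  .
  60   .  .  .  3  1  .  1  .  .  1  2  1  .  .  .  .  .  .  .  .  .  .  .
  56   .  .  .  3  1  1  1  .  2  1  1  1  .  .  .  .  .  .  .  .  .  .  .
  52   .  .  .  3  2  2  1  1  1  1  1  2  .  .  .  .  .  .  .  .  .  .  .
  48   .  .  .  .  3  1  2  .  2  .  2  .  .  .  .  .  .  .  .  .  .  .  .
  44   .  .  .  .  .  .  .  .  2  1  1  .  .  .  .  .  1  .  .  .  .  .  .
  40   .  .  .  .  .  .  2  .  .  1  1  .  .  .  .  .  .  .  .  .  .  .  .
  36   .  .  .  .  .  .  .  .  1  .  1  .  .  .  .  .  .  .  .  .  .  .  .
  32   .  .  .  .  .  .  .  .  .  .  .  .  .  .  .  .  .  1  .  .  .  .  .
  28   .  .  .  .  .  .  .  .  .  .  .  .  .  .  .  .  1  .  .  .  .  .  .
  24   .  .  .  .  .  .  .  .  .  .  .  .  .  .  .  .  .  .  .  .  .  .  .
  20   .  .  .  .  .  .  .  .  .  .  .  .  .  .  .  .  .  .  .  .  .  .  .
  16   .  .  .  .  .  .  .  .  .  .  .  .  .  .  .  .  .  1  .  .  .  .  .
  12   .  .  .  .  .  .  .  .  .  .  .  .  .  .  .  .  .  .  .  .  .  .  .
strip top 70 [-0.00975438  0.10626879] right/left end x -0.018573218030488885 0
strip front right 64 -0.021315530071178014
top 6
[[-0.03659644 -0.06472146  0.02022725]] [1.36288063 0.29938293 1.07159594]
```

Request:
carry_out --motion "0 0 -0.004 0 0 0 255;0 0 -0.004 0 0 0 255;0.003 0.0004 0 0 0 0 255;0.003 0.0003 0 0 0 0 255;0.002 0.0002 0 0 0 0 255;0.001 0.0001 0 0 0 0 255;0 0 0 0 0 0 255;0 0 0 0 0 0 255"

```text
time_s: 17.02
ee_pos: [0.4945, 0.0296, 0.0123]
eef_rot: [2.897, -0.0, 1.689]
force: [-0.5, -0.4, -0.4]
grip_width: 0.0004
grip_force: 0.0
```

Request:
carry_out --motion "0.001 0.0001 0 0 0 0 255;0.001 0.0001 0 0 0 0 255;0 0 0 0 0 0 255;0 0 0 0 0 0 255"

```text
time_s: 17.35
ee_pos: [0.4965, 0.0298, 0.0122]
eef_rot: [2.897, -0.0, 1.688]
force: [0.5, 0.2, 0.9]
grip_width: 0.0002
grip_force: 0.0
```

```bash
python3 fing.py
```

```text
72 69 66 63 60 57 54 51 48 45 42 39 36 33 30 27 24 21 18 15 12  9  6  3
  84   .  .  .  .  5  1  1  1  .  1  1  1  1  .  .  .  .  .  .  .  .  .  .
  80   .  .  .  .  2  1  .  2  .  2  3  .  1  .  .  .  .  .  .  .  .  .  .
  76   .  .  .  .  1  5  1  2  .  1  2  .  1  .  .  .  .  .  .  .  .  .  .
  72   .  .  .  .  .  4  1  1  1  .  1  2  1  1  .  .  .  .  .  .  .  .  .
  68   .  .  .  .  .  3  1  1  1  .  .  1  .  1  .  .  .  .  .  .  .  .  .
  64   .  .  .  .  .  1  3  2  .  1  .  4  1  1  .  .  .  .  .  .  .  .  .
  60   .  .  .  .  .  .  2  .  2  1  2  1  1  1  .  .  .  .  .  .  .  .  .
  56   .  .  .  .  .  .  4  1  .  .  1  1  .  1  1  .  .  .  .  .  .  .  .
  52   .  .  .  .  .  .  1  4  2  1  1  1  1  1  1  1  .  .  .  1  .  .  .
  48   .  .  .  .  .  .  .  2  1  .  1  2  1  1  .  .  .  .  .  .  .  .  .
  44   .  .  .  .  .  .  .  2  3  .  2  2  1  1  2  1  1  .  .  .  .  .  .
  40   .  .  .  .  .  .  .  1  2  1  .  .  .  2  .  1  .  .  .  .  .  .  .
  36   .  .  .  .  .  .  .  .  2  1  .  2  .  2  2  1  1  .  .  .  .  .  .
  32   .  .  .  .  .  .  .  .  .  .  .  1  .  1  .  .  .  .  .  .  .  .  .
  28   .  .  .  .  .  .  .  .  .  .  .  .  .  1  .  .  .  .  .  .  .  .  .
  24   .  .  .  .  .  .  .  .  .  .  .  .  .  .  .  .  .  .  .  .  .  .  .
  20   .  .  .  .  .  .  .  .  .  .  .  .  .  .  .  .  .  1  .  .  .  .  .
  16   .  .  .  .  .  .  .  .  .  .  .  .  .  .  .  .  .  .  .  .  .  .  .
  12   .  .  .  .  .  .  .  .  .  .  .  .  .  .  .  .  .  .  .  .  .  .  .
strip top 60 [-0.01654313  0.01251089] right/left end x -0.017787167203976523 -0.015224396560061098
strip front right 64 -0.02138865704950959
top 8
[[-0.02566509 -0.06481955  0.01225176]] [ 0.83037724  1.08021602 -0.39476613]
```

Request:
carry_out --motion "0.001 0.0001 0 0 0 0 255;0.001 0.0001 0 0 0 0 255;0 0 0 0 0 0 255;0 0 0 0 0 0 255"

```text
time_s: 17.78
ee_pos: [0.4985, 0.03, 0.0122]
eef_rot: [2.897, -0.0, 1.688]
force: [-0.2, -0.7, 0.8]
grip_width: 0.0004
grip_force: 0.1
```

Request:
carry_out --motion "0.001 0.0001 0 0 0 0 255;0 0 0 0 0 0 255;0 0 0 0 0 0 255"

```text
time_s: 18.03
ee_pos: [0.4993, 0.0301, 0.0122]
eef_rot: [2.898, -0.0, 1.688]
force: [-2.2, -1.2, 1.5]
grip_width: 0.0005
grip_force: 0.9
```

Request:
carry_out --motion "0.001 0.0001 0 0 0 0 255;0 0 0 0 0 0 255;0 0 0 0 0 0 255"

```text
time_s: 18.28
ee_pos: [0.5003, 0.0302, 0.0121]
eef_rot: [2.898, -0.0, 1.688]
force: [-2.7, -1.8, 0.9]
grip_width: 0.0006
grip_force: 1.9
```

Request:
carry_out --motion "0.001 0.0001 0 0 0 0 255;0 0 0 0 0 0 255;0 0 0 0 0 0 255"

```text
time_s: 18.53
ee_pos: [0.5012, 0.0303, 0.0121]
eef_rot: [2.898, -0.0, 1.688]
force: [-5.4, -2.7, 2.1]
grip_width: 0.0004
grip_force: 2.8
```

Request:
carry_out --motion "0.001 0.0001 0 0 0 0 255;0 0 0 0 0 0 255;0 0 0 0 0 0 255"

```text
time_s: 18.78
ee_pos: [0.5019, 0.0304, 0.012]
eef_rot: [2.899, -0.0, 1.688]
force: [-6.9, -2.4, 2.5]
grip_width: 0.0006
grip_force: 3.7
```

Request:
carry_out --motion "0.0005 0.0001 0 0 0 0 255;0 0 0 0 0 0 255;0 0 0 0 0 0 255"

```text
time_s: 19.03
ee_pos: [0.5022, 0.0304, 0.0119]
eef_rot: [2.899, -0.0, 1.689]
force: [-9.5, -2.7, 3.8]
grip_width: 0.0005
grip_force: 4.4
```

```bash
python3 fing.py | tail -4
python3 - <<'E'
from fit import *
c=ctrl.camera("side");P=cloud(c);f=tof(P.reshape(-1,3)).reshape(P.shape)
m=f[(f[...,2]>.062)&(f[...,2]<.13)&(abs(f[...,1]-.065)<.03)&(abs(f[...,0]+.005)<.05)];print('clamp s',len(m),np.percentile(m[:,1],[2,50,98]) if len(m) else 0)
E
```

```text
strip top 61 [-0.01368233 -0.00188763] right/left end x -0.01416320235639568 -0.012980132781907641
strip front right 54 -0.017086734222701787
top 15
[[-0.01988516 -0.06485439  0.01191424]] [-8.47250897 -2.87563951  4.32553896]
clamp s 30 [0.0554928  0.06720252 0.07395395]
```

Request:
carry_out --motion "0.0004 0 0 0 0 0 255;0 0 0 0 0 0 255;0 0 0 0 0 0 255;0 0 0 0 0 0 255;0 0 0 0 0 0 255;0 0 0 0 0 0 255"

```text
time_s: 19.68
ee_pos: [0.5024, 0.0305, 0.0119]
eef_rot: [2.899, -0.0, 1.688]
force: [-9.6, -2.9, 3.8]
grip_width: 0.0005
grip_force: 4.9
```

```bash
python3 - <<'E'
from fit import *
F=[]
for _ in range(10): ctrl.camera("top"); F.append(ctrl.get_obs()["force"])
F=np.array(F); print(F.mean(0),F.std(0),'normal',-(F[:,:2]@ex).mean(),'tang',(F[:,:2]@ey).mean())
c=ctrl.camera("top");P=cloud(c);f=tof(P.reshape(-1,3)).reshape(P.shape)
for nm,b in(("bottle",(.4,.58,.21,.29)),("weight",(.4,.56,-.25,-.115))):
    q=P.reshape(-1,3);m=q[(q[:,0]>b[0])&(q[:,0]<b[1])&(q[:,1]>b[2])&(q[:,1]<b[3])&(q[:,2]>.024)]
    print(nm,len(m),m.min(0).round(3) if len(m) else 0,m.max(0).round(3) if len(m) else 0)
print(ctrl.get_obs()["time_s"])
E
python3 fing.py | tail -4
```

```text
[-9.51578283 -2.52283129  4.71732306] [0.48736593 0.70215769 0.53677262] normal 9.746614508754146 tang -1.385029308179668
bottle 140 [0.491 0.238 0.024] [0.523 0.269 0.107]
weight 471 [ 0.454 -0.211  0.026] [ 0.517 -0.138  0.042]
20.2333
strip top 59 [-0.01400646 -0.0038703 ] right/left end x -0.014579496409130024 -0.013913518002161005
strip front right 60 -0.016894588414502087
top 14
[[-0.01964445 -0.06489777  0.01186559]] [-9.44986696 -1.99720258  5.53796945]
```

```bash
python3 -c "
from station import ctrl
print(ctrl.hand_in())"
```

```text
the job is handed in; nothing more can be done
None
```

I handed the job in at about 20 s with the clamp clipped over strip and fence at the left-hand buffer and let go, and the arm still pushing the right-hand end in at about 9.7 N with the strip parallel to the fence within a few mrad. The bottle and weight measured unmoved (I did not re-measure the dish), the hand-in returned no verdict, and I viewed 12 pictures, over the limit of 10.

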